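# Open the blue parts tin in the hold-down jig

## Robot

A 6-joint arm with a two-finger parallel gripper is mounted at the origin on the work surface. World frame = base frame: x ahead of the robot, y to its left, z up, the work surface at z = 0. Lengths are in m, angles in degrees, forces in N, time in s.
With the tool pointing down it reaches from about 0.325 to 0.775 m from the base axis. Payload 5.5 kg.
Tool frame: the origin (TCP) lies on the front face of the gripper's body, between the roots of the fingers; the fingertips stand 80 mm ahead of it and the grasp point (between the pads) lies 61 mm ahead of it; z points along the fingers, y is the direction in which the jaws open and shut (so a half turn about z gives the same grasp; the last joint's range is limited). The gripper opens to 88 mm and grips with 3 to 60 N. Pads are 20 mm wide; open, the fingers measure 115 mm over their backs; the gripper's body (75 mm by 178 mm) begins 61 mm behind the grasp point.
Start: joints at [-3.249, 5.22, 70.514, -0, 104.267, -3.249], TCP at [0.6, -0, 0.303] pointing down, gripper open.
Joint ranges: [-164.24, 164.24], [-49.07, 125.15], [9.68, 141.18], [-86.29, 266.29], [3.28, 154.24], [-151.56, 151.56]. Speed limits (degrees/s): [147.25, 147.25, 172.46, 180, 180, 180].

## Interface

Orientations are given as a 3x3 rotation matrix whose columns are the frame's x, y, z axes.
In Python, from plant import r gives the robot as it stands.
- The arm moves only by the tool jog_arm, never from a script. Its argument "plan" is one flat list of numbers, 7 for each row, row after row: the shift along the tool's x, y, z in m, then the turn, a rotation vector about the tool's x, y, z in degrees, then the opening, from 0 (shut) to 1 (fully open). In form: [dx, dy, dz, ax, ay, az, grip, dx, dy, dz, ax, ay, az, grip, ...]. A call has 1 to 5 rows; each row shifts and turns the commanded pose from where the row before left it, along the tool's axes as they then stand; what a row does not reach is not made up. A row lasts 1/10 s, in which the tool goes at most 50 mm and 8.59 degrees, less where a joint would pass 70% of its speed; a pose out of reach is approached as far as the arm can. A call with a gripper value outside its range is refused whole. The fingers move at their own pace and stop on an object; the grip force is fixed at half the most. Time passes only in rows, so rows that do not move let the fingers close. It gives the time, the measured TCP pose, the force and the opening at its end, in the units of the state.
- r.observe(): the state, without advancing time (a new reading comes with each control period).
- r.snapshot(name): name is "scene" or "side" or "wrist"; returns a dict with "frame" (400x640x3 uint8, blue, green, red), "camera_matrix" (3x3 intrinsics, pixels), "dist" ([k1, k2, p1, p2, k3] as OpenCV has them; the pictures are not rectified), "world_to_cam" (4x4, takes a point from world to camera coordinates). Camera axes: x right, y up, looking along -z (the intrinsics and any distortion apply to the point x, -y, -z); pixel columns grow to the right and rows downward; lengths in m; the calibration is good to about 2 mm. A picture is of the moment at which its call begins. There is no depth.
- r.hand_in(): hands the job in, once; it reports no verdict.
The state is a dict: "t": time; "joints": joint angles; "joint_velocities": joint speeds; "tau": joint torques, N m; "ee_pos": TCP position; "ee_rot": TCP orientation; "contact_force": force on the tool from outside, world axes, zero at the start; "moment": the same for the moment, N m; "width": finger opening in m.
Only numpy, scipy, OpenCV 4.12 (cv2) and the standard library are available. Lean on these libraries where they do the work, as an engineer would, in place of code of your own. Each camera call takes 0.05 s, during which the arm holds its last target.

## Task

Open the blue-lidded parts tin: slide its jig's hold-down fork fully home over the tin's foot, then draw the tight blue lid straight up off the base and stand it, open side down, in the middle of the rubber mat without dropping it. The open base stays in its jig with the fork home. Leave the yellow-lidded tin alone.

Things in the scene. Friction and masses are not known exactly. Their poses are not given: they have to be found in the camera images.
- blue_lid_mid (a point): Centre of the blue lid: deep rectangular steel cap, 88 mm long (x), 56 wide (y, grasp across it), 64 tall (z up), open below, paper label on top, 0.09-0.16 kg. Starts fully down over the base, top 84 mm above the table. It overlaps the base by 58 mm: clear once raised more. It rubs: 5 to 9 N of pull for the first 46 mm, then only its weight.
- blue_base_mid (a point): Centre of the blue tin's steel base, 45 mm above the table, axes as the lid's. Loose, about 0.24 kg: foot plate 96 (x) x 100 (y) x 8 mm on the 12 mm board of the jig, on it a body 78 x 46 mm; 66 mm tall in all. The foot projects 22 mm beyond the lid on both long sides, where the fork arms slide over it. Unheld, the base comes up with the lid.
- blue_clamp (a joint): Hold-down of the blue tin's jig: a flat steel fork with an upright black knob on its crossbar, sliding along the jig's +x (the lid's long axis) towards the tin, about 2 N of friction; it stays where left. Value in m: 0 drawn back (starts at 0 to 0.012), 0.070 fully home at its stop, its arms then lying over the foot on both sides of the lid, their tops 26 mm above the table.
- blue_knob (a point): Point to grip or push on the black knob of the blue jig's hold-down, 48 mm above the table. The knob is an upright block 16 mm along the slide (x) and 18 mm across (y); its top is 13.5 mm above this point, its foot on the crossbar 22.5 mm below. Its x axis is the way the fork slides home, towards the tin. When home, 25 mm are free between knob and lid.
- yellow_lid_mid (a point): centre of the yellow lid of the other tin, alike in all but colour, in an alike jig: not to be disturbed.
- mat: dark rubber mat lying fixed on the table, 140 x 140 x 4 mm, with a white outlined rectangle round its middle; origin at the centre of its underside, on the table.
Things that resemble listed ones, but are neither listed nor needed, are in the scene too. What is meant by the part that bears blue_lid_mid is not red or turquoise, and is the larger of those in its own colour.

How it is judged (in metres and radians):
On the way, in this order (a step that is already met when the one before it is completed fails the run):
1. the blue jig's hold-down fork is slid home over the tin's foot (at least 60 of its 70 mm), the lid still on (value of joint blue_clamp above 0.06 m and z of blue_lid_mid in the frame of blue_base_mid below 0.025 m), for 0.1 s.
2. the blue lid is drawn straight up clear of its base (raised at least 60 mm, within 15 degrees of upright, less than 30 mm to one side), while the fork holds the base (z of blue_lid_mid in the frame of blue_base_mid above 0.067 m and horizontal distance between blue_lid_mid and blue_base_mid below 0.03 m and angle between blue_lid_mid's own z axis and vertical below 0.26 rad and value of joint blue_clamp above 0.055 m), for 0.02 s.
At the end, for the whole second after the job is handed in: The blue lid stands upright (within 10 degrees), open side down, at rest on the rubber mat, its centre within 35 mm of the mat's; the open base is in its jig within 15 mm of where it began and within 10 degrees of upright, and the fork is home (at least 55 of 70 mm) (horizontal distance between blue_lid_mid and mat below 0.035 m and z of blue_lid_mid in the frame of mat below 0.044 m and angle between each of blue_lid_mid, blue_base_mid's own z axis and vertical below 0.17 rad and distance of blue_lid_mid from where it was at the start of the episode above 0.05 m and distance of blue_base_mid from where it was at the start of the episode below 0.015 m and value of joint blue_clamp above 0.055 m and linear speed of blue_lid below 0.02 m/s); the robot touches nothing.
It fails at once if the blue tin's base is pulled up or tipped: moved more than 20 mm or tilted more than 12 degrees (distance of blue_base_mid from where it was at the start of the episode above 0.02 m or angle between blue_base_mid's own z axis and vertical above 0.21 rad).
It fails at once if the blue lid is dropped (falling free at more than 0.6 m/s, about 20 mm of fall) (contact force between blue_lid and the fingers below 0.1 N and linear speed of blue_lid above 0.6 m/s).
It fails at once if the yellow lid is moved more than 20 mm (distance of yellow_lid_mid from where it was at the start of the episode above 0.02 m).
It also fails if it takes over 51 s, if anything falls off the work surface, if the arm or the gripper's body presses on something with over 40 N, if the wrist force passes 120 N, or if a joint passes its speed limit or range.

## Working session

There is one attempt and no reset: what is moved stays moved. The work goes in short steps, Python scripts to look and compute and a tool call to move; the robot and the scene stay as the last step left them, time stands still between calls to the robot, and variables do not carry over. Pictures are saved under pics/ and viewed, and the job is handed in when it is done.

Besides the shell and the picture viewer there is one more tool, called as a command line: name --argument value ..., lists and objects as JSON in quotes. jog_arm: Moves the arm, as the interface text tells. Its arguments: {"type":"object","properties":{"plan":{"type":"array"}},"required":["plan"]}

```bash
mkdir -p pics; ls; python3 - <<'E'
from plant import r
import cv2,pickle
s=r.observe(); print(s)
d={}
for n in("scene","side","wrist"):
    d[n]=r.snapshot(n); cv2.imwrite(f"pics/{n}0.png",d[n]["frame"])
    print(n,d[n]["camera_matrix"],d[n]["dist"],d[n]["world_to_cam"])
pickle.dump(d,open("d0.pkl","wb"))
E
```

```text
pics
{'t': 0.0, 'joints': array([-3.24975161e+00,  5.26340641e+00,  7.05800218e+01, -9.01679868e-04,
        1.04265568e+02, -3.24871052e+00]), 'joint_velocities': array([-0.01666768, -0.11972516, -0.01659279, -0.05683466,  0.01251164,
       -0.02325553]), 'tau': array([-3.13584051e-04, -4.46447504e+01, -4.06449509e+01,  6.96761138e-02,
        2.93726998e-02, -1.50731516e-04]), 'ee_pos': array([ 5.99870010e-01, -9.83054527e-06,  3.01521918e-01]), 'ee_rot': array([[ 2.21218926e-05,  9.99998194e-01, -1.90015486e-03],
       [ 9.99999995e-01, -2.19459516e-05,  9.26137748e-05],
       [ 9.25719069e-05, -1.90015690e-03, -9.99998190e-01]]), 'contact_force': array([-0.13236854,  0.41691982, -0.04263852]), 'moment': array([-0.02316291,  0.05425047, -0.0158493 ]), 'width': 0.0878958280873822}
scene [[368.84936202   0.         308.22424067]
 [  0.         368.84936202 206.21164708]
 [  0.           0.           1.        ]] [-0.08166135  0.          0.          0.          0.        ] [[-0.73901022  0.6736773  -0.00477463  0.42921273]
 [-0.48918747 -0.53172879  0.69134659  0.26209192]
 [ 0.4
[... 259 characters left out ...]
        0.          0.        ] [[-0.97348742 -0.22795807  0.01890409  0.57488036]
 [ 0.17198557 -0.67495498  0.71753518 -0.16959913]
 [-0.15080852  0.70176271  0.69626568 -0.94515418]
 [ 0.          0.          0.          1.        ]]
wrist [[303.27813549   0.         313.71072383]
 [  0.         303.27813549 200.35982139]
 [  0.           0.           1.        ]] [-0.05538791  0.          0.          0.          0.        ] [[ 9.99999153e-01 -4.60755382e-04 -1.21746077e-03 -5.98982908e-01]
 [ 1.32665213e-04  9.66465605e-01 -2.56796059e-01  3.00317047e-02]
 [ 1.29495413e-03  2.56795680e-01  9.66464848e-01 -3.88886482e-01]
 [ 0.00000000e+00  0.00000000e+00  0.00000000e+00  1.00000000e+00]]
```

View pics/scene0.png

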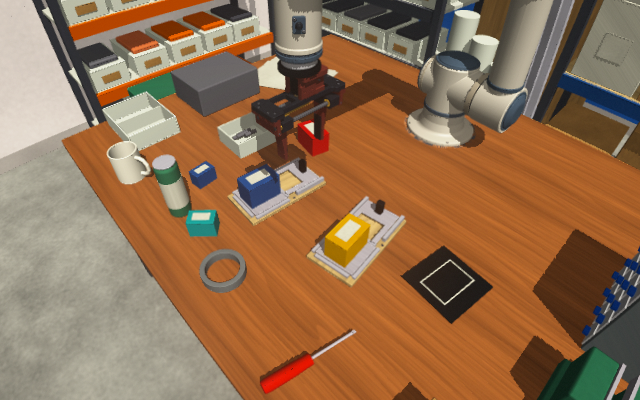

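View pics/side0.png

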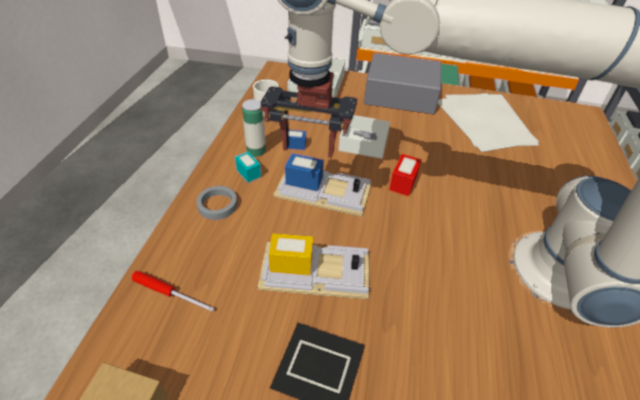

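View pics/wrist0.png

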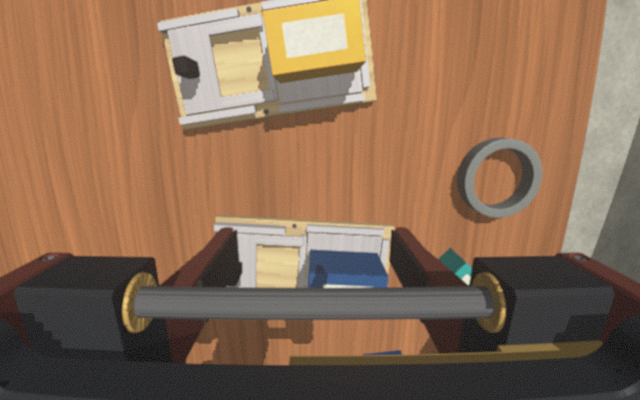

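Blue candidates: the tin in its jig, scene (258,186), side (304,172); and the small blue box, scene (203,175), side (297,140). The jigged one is larger and is mounted in a jig with a fork and knob, so it is the one meant. I'll confirm it enlarged.

```bash
python3 - <<'E'
import cv2,pickle,numpy as np
d=pickle.load(open("d0.pkl","rb"))
a=d["scene"]["frame"][130:260,180:340]; b=d["side"]["frame"][115:245,240:400]
def up(c): return cv2.resize(c,None,fx=4.9,fy=4.4,interpolation=cv2.INTER_CUBIC)
cv2.imwrite("pics/c_scene.png",cv2.resize(a,(800,600*130*800//(160*600) ),interpolation=cv2.INTER_CUBIC)[:600])
cv2.imwrite("pics/c_side.png",cv2.resize(b[:120],(800,600),interpolation=cv2.INTER_CUBIC))
cv2.imwrite("pics/c_scene.png",cv2.resize(a[:120],(800,600),interpolation=cv2.INTER_CUBIC))
E
```

```text
(no output)
```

View pics/c_scene.png

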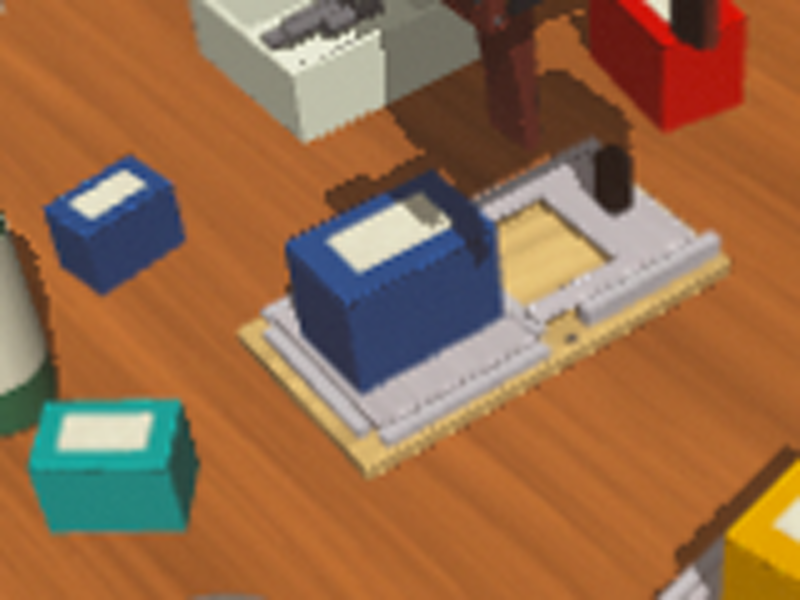

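View pics/c_side.png

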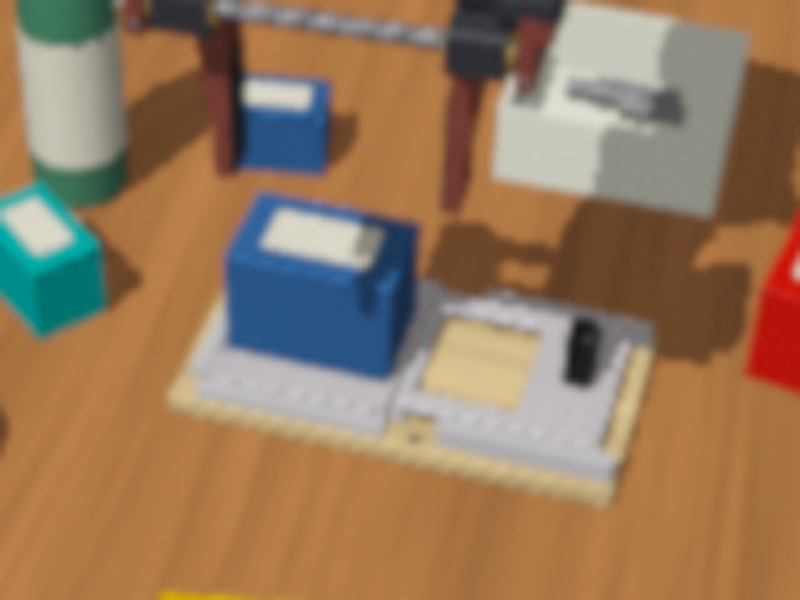

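```bash
cat > h.py <<'E'
import numpy as np,cv2,pickle
from scipy.optimize import least_squares
F=np.diag([1,-1,-1.])
def proj(c,P):
    P=np.atleast_2d(P).astype(float); W=c["world_to_cam"]
    q=(P@W[:3,:3].T+W[:3,3])@F
    return cv2.projectPoints(q,np.zeros(3),np.zeros(3),c["camera_matrix"],np.array(c["dist"]))[0][:,0]
def ray(c,uv,z):
    p=cv2.undistortPoints(np.array([[uv]],float),c["camera_matrix"],np.array(c["dist"]))[0,0]
    W=c["world_to_cam"]; R=W[:3,:3]; o=-R.T@W[:3,3]; v=R.T@(F@np.array([p[0],p[1],1]))
    return o+v*(z-o[2])/v[2]
E
python3 - <<'E'
from h import *
d=pickle.load(open("d0.pkl","rb")); S,T=d["scene"],d["side"]
s=lambda U:((U[0]+.5)/5-.5+180,(U[1]+.5)/5-.5+130); t=lambda U:((U[0]+.5)/5-.5+240,(U[1]+.5)/5-.5+115)
for n,c,f,L in(("scene",S,s,[(287,245),(350,305),(500,228),(432,170)]),("side",T,t,[(228,260),(265,193),(418,228),(398,300)])):
    P=np.array([ray(c,f(u),.084) for u in L]); print(n,P.round(4),np.linalg.norm(np.roll(P,-1,0)-P,axis=1).round(4), P.mean(0).round(4))
print("knob",ray(S,s((615,152)),.0615),ray(T,t((585,323)),.0615))
print("knob foot-ish mid",ray(S,s((613,180)),.048),ray(T,t((583,352)),.048))
for c,L in((S,[(401,277),(445,246),(493,286),(450,322)]),(T,[(300,325),(364,343),(350,405),(272,383)])):
    P=np.array([ray(c,u,.004) for u in L]); print("mat",P.round(4),np.linalg.norm(np.roll(P,-1,0)-P,axis=1).round(4), P.mean(0).round(4))
E
```

```text
scene [[ 0.6789 -0.1486  0.084 ]
 [ 0.6812 -0.0935  0.084 ]
 [ 0.5949 -0.0878  0.084 ]
 [ 0.5922 -0.1455  0.084 ]] [0.0552 0.0865 0.0578 0.0868] [ 0.6368 -0.1188  0.084 ]
side [[ 0.6787 -0.0943  0.084 ]
 [ 0.6746 -0.151   0.084 ]
 [ 0.5914 -0.1429  0.084 ]
 [ 0.5894 -0.0858  0.084 ]] [0.0569 0.0836 0.0571 0.0897] [ 0.6335 -0.1185  0.084 ]
knob [ 0.49649352 -0.11415871  0.0615    ] [ 0.49881753 -0.11739967  0.0615    ]
knob foot-ish mid [ 0.50202514 -0.10987368  0.048     ] [ 0.4974995  -0.11053635  0.048     ]
mat [[0.5579 0.2726 0.004 ]
 [0.4149 0.2905 0.004 ]
 [0.4306 0.4242 0.004 ]
 [0.57   0.4058 0.004 ]] [0.1441 0.1346 0.1406 0.1338] [0.4934 0.3483 0.004 ]
mat [[0.5468 0.276  0.004 ]
 [0.4172 0.284  0.004 ]
 [0.4244 0.4049 0.004 ]
 [0.5677 0.3999 0.004 ]] [0.1299 0.1212 0.1434 0.1256] [0.489  0.3412 0.004 ]
```

The enlarged crops confirm it: the big blue lid in the jig with the black knob. Its centre is about (0.635, -0.119), yaw about -4°. The knob is about (0.498, -0.111). Now I move above the knob and turn the jaws across it.

jog_arm --plan '[-0.022,-0.0205,0.012,0,0,0,1,-0.022,-0.0205,0.012,0,0,0,1,-0.022,-0.0205,0.012,0,0,0,1,-0.022,-0.0205,0.012,0,0,0,1,-0.022,-0.0205,0.012,0,0,0,1]'

```text
t: 0.65
ee_pos: [0.4965, -0.1107, 0.2418]
ee_rot: [[-0.0, 1.0, -0.0], [1.0, 0.0, 0.0], [0.0, -0.0, -1.0]]
contact_force: [-0.6, -0.3, 1.1]
width: 0.0879
```

jog_arm --plan '[0,0,0,0,0,8.5,1,0,0,0,0,0,8.5,1,0,0,0,0,0,8.5,1,0,0,0,0,0,8.5,1,0,0,0,0,0,8.5,1]'

```text
t: 1.15
ee_pos: [0.4974, -0.11, 0.2423]
ee_rot: [[0.68, 0.733, -0.001], [0.733, -0.68, 0.0], [-0.0, -0.001, -1.0]]
contact_force: [-0.1, 0.7, -0.3]
width: 0.0875
```

jog_arm --plan '[0,0,0,0,0,8.5,1,0,0,0,0,0,8.5,1,0,0,0,0,0,8.5,1,0,0,0,0,0,8.5,1,0,0,0,0,0,8.5,1]'

```text
t: 1.65
ee_pos: [0.4974, -0.11, 0.2422]
ee_rot: [[0.997, 0.081, -0.001], [0.081, -0.997, 0.0], [-0.001, -0.0, -1.0]]
contact_force: [-0.7, -0.2, -0.5]
width: 0.0879
```

jog_arm --plan '[0,0,0,0,0,8.5,1,0,0,0,0,0,0,1,0,0,0,0,0,0,1]'

```text
t: 1.95
ee_pos: [0.4974, -0.11, 0.2424]
ee_rot: [[0.998, -0.057, -0.0], [-0.057, -0.998, 0.0], [-0.0, -0.0, -1.0]]
contact_force: [0.4, 0.4, -0.3]
width: 0.0877
```

```bash
python3 - <<'E'
from plant import r
from h import *
s=r.observe(); print(s["t"],s["ee_pos"],s["ee_rot"].round(3))
d={n:r.snapshot(n) for n in("scene","side","wrist")}
pickle.dump(d,open("d1.pkl","wb"))
for n in d: cv2.imwrite(f"pics/{n}1.png",d[n]["frame"])
E
```

```text
1.95 [ 0.49743241 -0.10998291  0.2424195 ] [[ 0.998 -0.057 -0.   ]
 [-0.057 -0.998  0.   ]
 [-0.    -0.    -1.   ]]
```

View pics/wrist1.png

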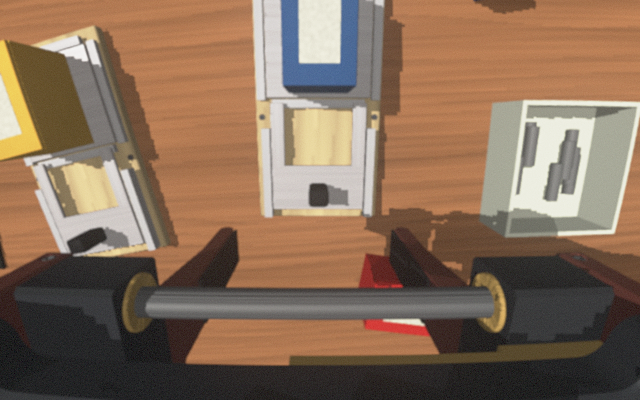

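View pics/side1.png

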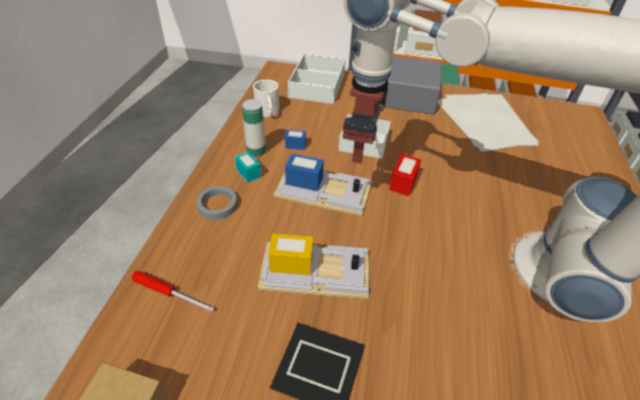

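View pics/scene1.png

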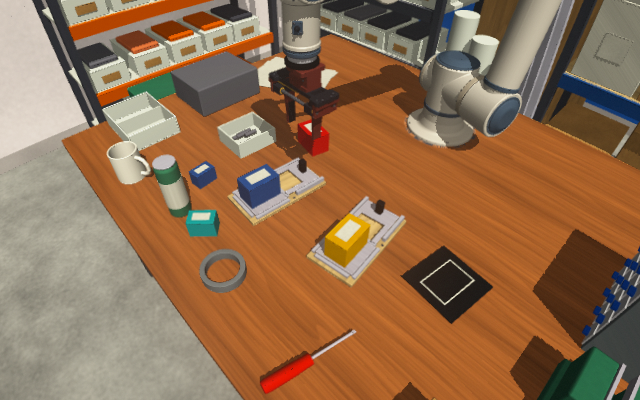

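Wrist view: knob at (319,194), blue lid's near top edge at v≈78, and the red box at (390,295) just short of and right of the knob. Enlarging to measure.

```bash
python3 - <<'E'
from h import *
d=pickle.load(open("d1.pkl","rb")); c=d["wrist"]
cv2.imwrite("pics/w1c.png",cv2.resize(c["frame"][0:220,240:440],(800*200//220*0+545,600),interpolation=cv2.INTER_CUBIC))
o=-c["world_to_cam"][:3,:3].T@c["world_to_cam"][:3,3]; print(o)
print("red",ray(d["scene"],(313,140),.03),[ray(c,u,.06).round(3) for u in((366,254),(420,330))])
print("bottle base",ray(d["scene"],(180,212),0))
E
```

```text
[ 0.56670184 -0.11334894  0.32368254]
red [ 0.38616425 -0.1922888   0.03      ] [array([ 0.442, -0.156,  0.06 ]), array([ 0.352, -0.211,  0.06 ])]
bottle base [ 0.81486635 -0.22898498  0.        ]
```

View pics/w1c.png

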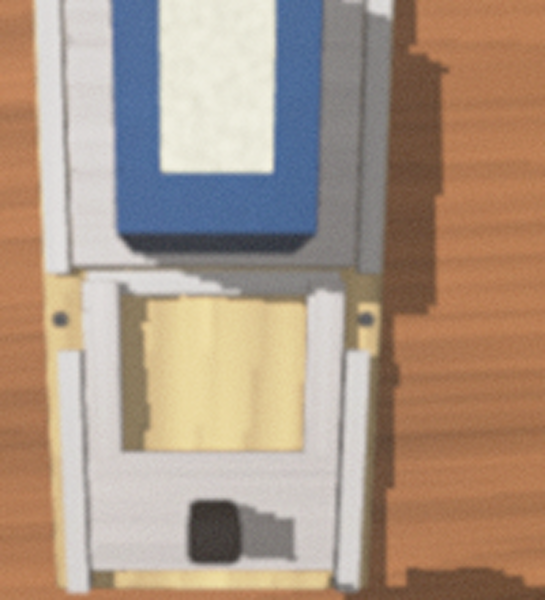

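```bash
python3 - <<'E'
from h import *
d=pickle.load(open("d1.pkl","rb")); c=d["wrist"]
w=lambda U:((U[0]+.5)/2.727-.5+240,(U[1]+.5)/2.727-.5)
for n,L,z in(("lid",[(112,0),(118,234),(317,234),(323,0)],.084),("rail",[(60,352),(68,590),(357,590),(369,352)],.026),("forkL/R",[(84,285),(91,568),(335,570),(344,290)],.0255),("knobtopback",[(190,563),(241,563)],.0615),("knobfoot",[(190,502),(240,502)],.0255)):
    P=np.array([ray(c,w(u),z) for u in L]);print(n,P.round(4).tolist())
    if len(P)==4: print(np.degrees(np.arctan2(P[0,1]-P[1,1],P[0,0]-P[1,0])),np.degrees(np.arctan2(P[3,1]-P[2,1],P[3,0]-P[2,0])))
    
E
```

```text
lid [[0.6521, -0.095, 0.084], [0.5935, -0.0919, 0.084], [0.5903, -0.1465, 0.084], [0.649, -0.1499, 0.084]]
-2.9515611845947483 -3.3454336141864616
rail [[0.5619, -0.0631, 0.026], [0.4742, -0.0573, 0.026], [0.4678, -0.1665, 0.026], [0.5555, -0.1718, 0.026]]
-3.8018845328431548 -3.472095949467929
forkL/R [[0.584, -0.0736, 0.0255], [0.4822, -0.0668, 0.0255], [0.476, -0.1583, 0.0255], [0.5771, -0.1635, 0.0255]]
-3.840784770251725 -2.9061425770920053
knobtopback [[0.4922, -0.1052, 0.0615], [0.4912, -0.1219, 0.0615]]
knobfoot [[0.5053, -0.1055, 0.0255], [0.5042, -0.1238, 0.0255]]
```

jog_arm --plan '[0,0.0035,0.03,0,0,0,0.5,0,0,0.03,0,0,0,0.5,0,0,0.03,0,0,0,0.5,0,0,0.02,0,0,0,0.5,0,0,0,0,0,0,0.5]'

```text
t: 2.6
ee_pos: [0.4956, -0.113, 0.129]
ee_rot: [[0.998, -0.06, -0.006], [-0.06, -0.998, 0.002], [-0.006, -0.001, -1.0]]
contact_force: [-1.0, -0.1, 0.4]
width: 0.0511
```

jog_arm --plan '[0.0007,0,0.012,0,0,0,0.5,0,0,0.009,0,0,0,0.5,0,0,0,0,0,0,0.5]'

```text
t: 2.9
ee_pos: [0.4977, -0.1134, 0.1108]
ee_rot: [[0.998, -0.061, -0.001], [-0.061, -0.998, 0.0], [-0.001, -0.0, -1.0]]
contact_force: [0.3, -0.9, 0.1]
width: 0.0439
```

```bash
python3 - <<'E'
from plant import r
from h import *
s=r.observe(); print(s["t"],s["ee_pos"],s["contact_force"])
a=r.snapshot("side")["frame"][120:240,300:460]; b=r.snapshot("scene")["frame"][100:220,220:380]
cv2.imwrite("pics/k2.png",np.hstack([cv2.resize(x,(400,300),interpolation=cv2.INTER_CUBIC) for x in(a,b)]))
E
```

```text
2.9 [ 0.49774158 -0.11344624  0.11084786] [ 0.30588951 -0.94433545  0.0987382 ]
```

View pics/k2.png

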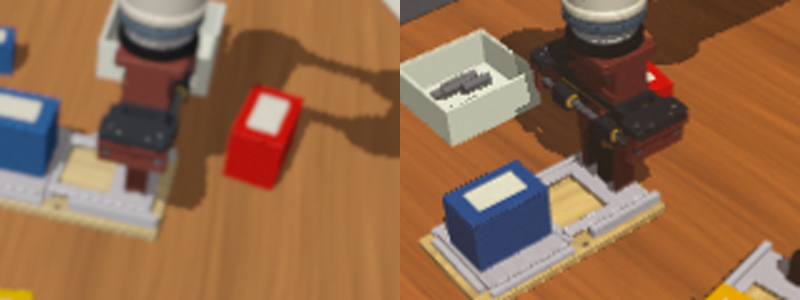

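The fingers straddle the knob (left panel about (137,175), right panel about (610,160)), clear of the red box. Closing.

jog_arm --plan '[0,0,0,0,0,0,0,0,0,0,0,0,0,0,0,0,0,0,0,0,0,0,0,0,0,0,0,0,0,0,0,0,0,0,0]'

```text
t: 3.5
ee_pos: [0.4981, -0.114, 0.112]
ee_rot: [[0.998, -0.061, 0.001], [-0.061, -0.998, -0.001], [0.001, 0.001, -1.0]]
contact_force: [-0.4, -2.7, 0.0]
width: 0.0178
```

jog_arm --plan '[0.005,0,0,0,0,0,0,0.01,0,0,0,0,0,0,0.01,0,0,0,0,0,0,0.01,0,0,0,0,0,0,0,0,0,0,0,0,0]'

```text
t: 4.0
ee_pos: [0.5348, -0.1161, 0.112]
ee_rot: [[0.998, -0.061, 0.002], [-0.061, -0.998, -0.001], [0.002, 0.001, -1.0]]
contact_force: [1.5, -4.2, 3.4]
width: 0.0176
```

jog_arm --plan '[0.01,0,0,0,0,0,0,0.01,0,0,0,0,0,0,0.002,0,0,0,0,0,0,0,0,0,0,0,0,0]'

```text
t: 4.4
ee_pos: [0.5558, -0.1173, 0.1119]
ee_rot: [[0.998, -0.061, 0.002], [-0.061, -0.998, -0.001], [0.002, 0.001, -1.0]]
contact_force: [1.5, -5.0, 3.5]
width: 0.0175
```

jog_arm --plan '[0.002,0,0,0,0,0,0,0.002,0,0,0,0,0,0,0,0,0,0,0,0,0]'

```text
t: 4.7
ee_pos: [0.5591, -0.1175, 0.112]
ee_rot: [[0.998, -0.061, 0.0], [-0.061, -0.998, -0.001], [0.001, 0.0, -1.0]]
contact_force: [-1.5, -4.7, 3.8]
width: 0.0177
```

jog_arm --plan '[0.002,0,0,0,0,0,0,0,0,0,0,0,0,0]'

```text
t: 4.9
ee_pos: [0.5595, -0.1175, 0.1119]
ee_rot: [[0.998, -0.061, -0.004], [-0.061, -0.998, -0.0], [-0.004, 0.0, -1.0]]
contact_force: [-10.6, -2.7, 8.8]
width: 0.018
```

jog_arm --plan '[0.002,0,0,0,0,0,0,0,0,0,0,0,0,0]'

```text
t: 5.1
ee_pos: [0.5602, -0.1176, 0.1119]
ee_rot: [[0.998, -0.061, -0.008], [-0.061, -0.998, 0.0], [-0.008, 0.0, -1.0]]
contact_force: [-16.7, -3.0, 13.8]
width: 0.0179
```

The stop is reached: travel is about 61 mm and the force rises. Relax, release and rise.

jog_arm --plan '[-0.003,0,0,0,0,0,0,0,0,0,0,0,0,0.5,0,0,0,0,0,0,0.5,0,0,0,0,0,0,0.5,0,0,-0.01,0,0,0,0.5]'

```text
t: 5.6
ee_pos: [0.559, -0.1166, 0.1197]
ee_rot: [[0.998, -0.061, -0.004], [-0.061, -0.998, 0.002], [-0.004, -0.001, -1.0]]
contact_force: [-0.0, 0.5, -0.1]
width: 0.0434
```

jog_arm --plan '[0,0,-0.03,0,0,0,0.5,0,0,-0.03,0,0,0,0.5,0,0,-0.03,0,0,0,1,0,0,-0.03,0,0,0,1,0,0,0,0,0,0,1]'

```text
t: 6.1
ee_pos: [0.5613, -0.1174, 0.248]
ee_rot: [[0.998, -0.061, 0.009], [-0.061, -0.998, -0.002], [0.009, 0.002, -1.0]]
contact_force: [-0.2, -0.6, 0.9]
width: 0.0645
```

```bash
python3 - <<'E'
from plant import r
from h import *
s=r.observe(); print(s["t"],s["ee_pos"],s["contact_force"])
d={n:r.snapshot(n) for n in("scene","side","wrist")}
pickle.dump(d,open("d3.pkl","wb"))
cv2.imwrite("pics/w3.png",d["wrist"]["frame"])
a=d["side"]["frame"][120:240,260:420]; b=d["scene"]["frame"][120:240,200:360]
cv2.imwrite("pics/k3.png",np.hstack([cv2.resize(x,(400,300),interpolation=cv2.INTER_CUBIC) for x in(a,b)]))
E
```

```text
6.1 [ 0.56130136 -0.11741827  0.24797995] [-0.1670971  -0.61174257  0.86387093]
```

View pics/k3.png

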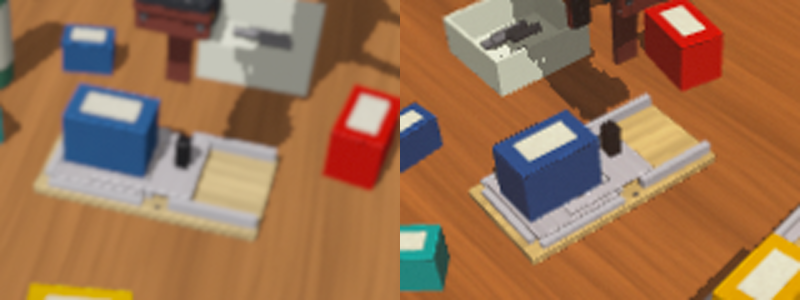

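View pics/w3.png

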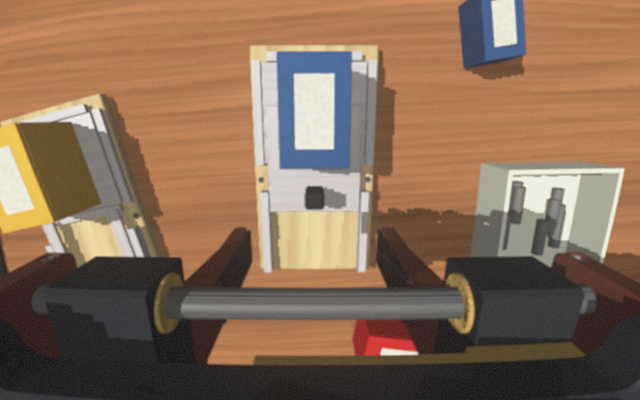

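Fork home: knob at wrist (315,197) near the lid, fork arms beside the lid. Lid top corners at about (278,53), (350,53), (351,168), (279,168).

```bash
python3 - <<'E'
from h import *
d=pickle.load(open("d3.pkl","rb")); c=d["wrist"]
P=np.array([ray(c,u,.084) for u in[(278,53),(350,53),(351,168),(279,168)]]);print(P.round(4),P.mean(0))
print("knob",ray(c,(315,208),.0615))
g=c["frame"][40:220,240:400]; cv2.imwrite("pics/w3c.png",cv2.resize(g,(533,600),interpolation=cv2.INTER_CUBIC))
E
```

```text
[[ 0.6796 -0.0977  0.084 ]
 [ 0.6764 -0.1505  0.084 ]
 [ 0.5911 -0.1483  0.084 ]
 [ 0.5946 -0.0911  0.084 ]] [ 0.63543501 -0.12187997  0.084     ]
knob [ 0.55325876 -0.11738606  0.0615    ]
```

View pics/w3c.png

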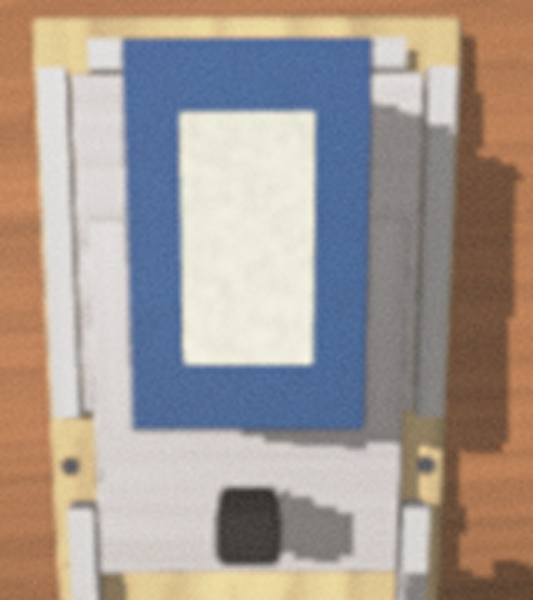

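jog_arm --plan '[0.025,0,0,0,0,0,1,0.025,0,0,0,0,0,1,0.025,0,0,0,0,0,1,0,0,0,0,0,0,1,0,0,0,0,0,0,1]'

```text
t: 6.75
ee_pos: [0.6342, -0.1217, 0.2391]
ee_rot: [[0.998, -0.061, -0.004], [-0.061, -0.998, 0.001], [-0.004, -0.001, -1.0]]
contact_force: [0.5, 0.6, 0.1]
width: 0.0878
```

jog_arm --plan '[0.0015,0,0.03,0,0,0,1,0,0,0.03,0,0,0,1,0,0,0.025,0,0,0,1,0,0,0.015,0,0,0,1,0,0,0,0,0,0,1]'

```text
t: 7.25
ee_pos: [0.6344, -0.1217, 0.1386]
ee_rot: [[0.998, -0.061, -0.005], [-0.061, -0.998, 0.001], [-0.005, -0.001, -1.0]]
contact_force: [-0.7, 0.2, -0.1]
width: 0.0878
```

jog_arm --plan '[0,0,0.009,0,0,0,1,0,0,0.009,0,0,0,1,0,0,0,0,0,0,1,0,0,0,0,0,0,1]'

```text
t: 7.65
ee_pos: [0.6364, -0.122, 0.124]
ee_rot: [[0.998, -0.061, 0.0], [-0.061, -0.998, -0.0], [0.0, 0.0, -1.0]]
contact_force: [0.2, 0.4, 0.1]
width: 0.0881
```

```bash
python3 - <<'E'
from plant import r
from h import *
s=r.observe(); print(s["t"],s["ee_pos"],s["ee_rot"].round(4),s["contact_force"])
d={n:r.snapshot(n) for n in("scene","side")}
a=d["side"]["frame"][120:240,260:420]; b=d["scene"]["frame"][120:240,200:360]
cv2.imwrite("pics/k4.png",np.hstack([cv2.resize(x,(400,300),interpolation=cv2.INTER_CUBIC) for x in(a,b)]))
E
```

```text
7.65 [ 0.63635441 -0.1220222   0.12397683] [[ 9.981e-01 -6.100e-02  4.000e-04]
 [-6.100e-02 -9.981e-01 -1.000e-04]
 [ 4.000e-04  1.000e-04 -1.000e+00]] [0.18241405 0.41110949 0.12146749]
```

View pics/k4.png

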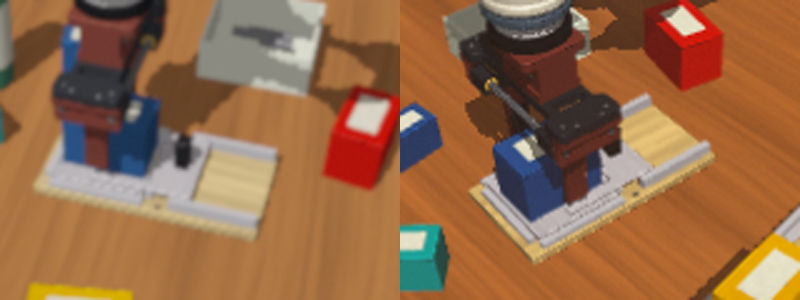

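The fingers straddle the lid's long sides near its middle, clear of the knob. Close, then draw up gently.

jog_arm --plan '[0,0,0,0,0,0,0,0,0,0,0,0,0,0,0,0,0,0,0,0,0,0,0,0,0,0,0,0,0,0,0,0,0,0,0]'

```text
t: 8.25
ee_pos: [0.6363, -0.122, 0.1237]
ee_rot: [[0.998, -0.061, 0.0], [-0.061, -0.998, -0.0], [0.0, 0.0, -1.0]]
contact_force: [-0.3, -0.1, -0.1]
width: 0.0558
```

jog_arm --plan '[0,0,-0.005,0,0,0,0,0,0,-0.005,0,0,0,0,0,0,-0.005,0,0,0,0,0,0,0,0,0,0,0]'

```text
t: 8.65
ee_pos: [0.6364, -0.122, 0.1393]
ee_rot: [[0.998, -0.061, 0.001], [-0.061, -0.998, -0.0], [0.001, 0.0, -1.0]]
contact_force: [0.1, -0.4, -3.5]
width: 0.0557
```

jog_arm --plan '[0,0,-0.008,0,0,0,0,0,0,-0.008,0,0,0,0,0,0,0,0,0,0,0]'

```text
t: 8.95
ee_pos: [0.6369, -0.1221, 0.157]
ee_rot: [[0.998, -0.061, 0.003], [-0.061, -0.998, -0.001], [0.003, 0.001, -1.0]]
contact_force: [-0.4, -0.2, -3.2]
width: 0.056
```

```bash
python3 - <<'E'
from plant import r
from h import *
s=r.observe(); print(s["t"],s["ee_pos"],s["contact_force"])
d={n:r.snapshot(n) for n in("scene","side")}
a=d["side"]["frame"][120:240,260:420]; b=d["scene"]["frame"][120:240,200:360]
cv2.imwrite("pics/k5.png",np.hstack([cv2.resize(x,(400,300),interpolation=cv2.INTER_CUBIC) for x in(a,b)]))
E
```

```text
8.95 [ 0.63693611 -0.12212843  0.15697596] [-0.35511099 -0.19703657 -3.16549697]
```

View pics/k5.png

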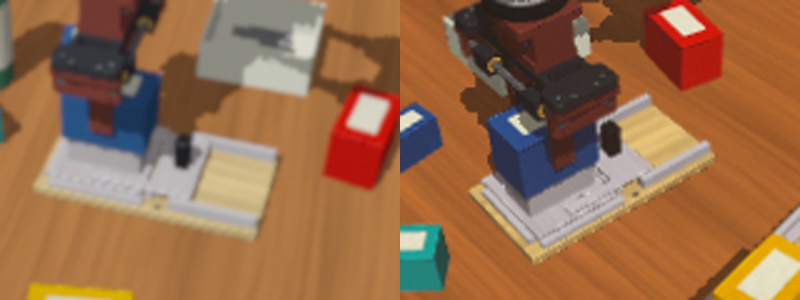

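The lid is rising (silver base showing below it) and the base stays down under the fork. Continue up.

jog_arm --plan '[0,0,-0.009,0,0,0,0,0,0,-0.009,0,0,0,0,0,0,-0.009,0,0,0,0,0,0,-0.009,0,0,0,0,0,0,0,0,0,0,0]'

```text
t: 9.55
ee_pos: [0.6371, -0.1222, 0.1942]
ee_rot: [[0.998, -0.061, 0.005], [-0.061, -0.998, -0.001], [0.005, 0.001, -1.0]]
contact_force: [0.2, 0.4, -0.8]
width: 0.0559
```

jog_arm --plan '[0,0,-0.01,0,0,0,0,0,0,-0.01,0,0,0,0,0,0,-0.012,0,0,0,0,0,0,-0.012,0,0,0,0,0,0,-0.012,0,0,0,0]'

```text
t: 10.05
ee_pos: [0.6363, -0.122, 0.2481]
ee_rot: [[0.998, -0.061, 0.001], [-0.061, -0.998, -0.0], [0.001, 0.0, -1.0]]
contact_force: [-0.3, -0.5, -1.0]
width: 0.0559
```

```bash
python3 - <<'E'
from plant import r
from h import *
s=r.observe(); print(s["t"],s["ee_pos"],s["contact_force"])
d={n:r.snapshot(n) for n in("scene","side")}
a=d["side"]["frame"][120:240,260:420]; b=d["scene"]["frame"][120:240,200:360]
cv2.imwrite("pics/k6.png",np.hstack([cv2.resize(x,(400,300),interpolation=cv2.INTER_CUBIC) for x in(a,b)]))
E
```

```text
10.05 [ 0.63631536 -0.12201891  0.24807249] [-0.30526001 -0.4622812  -0.98716709]
```

View pics/k6.png

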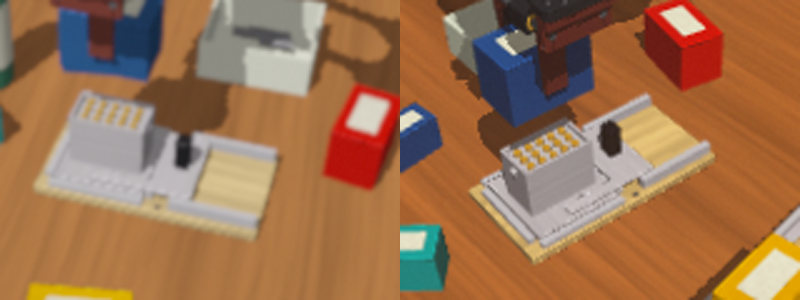

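Lid is fully clear and the base stays seated. Carry it towards the mat.

jog_arm --plan '[-0.004,-0.012,0,0,0,0,0,-0.0085,-0.023,0,0,0,0,0,-0.0085,-0.023,0,0,0,0,0,-0.0085,-0.023,0,0,0,0,0,-0.0085,-0.023,0,0,0,0,0]'

```text
t: 10.65
ee_pos: [0.6037, -0.0142, 0.2455]
ee_rot: [[0.998, -0.061, -0.002], [-0.061, -0.998, 0.001], [-0.002, -0.0, -1.0]]
contact_force: [0.4, -0.3, -1.6]
width: 0.0558
```

jog_arm --plan '[-0.0085,-0.023,0,0,0,0,0,-0.0085,-0.023,0,0,0,0,0,-0.0085,-0.023,0,0,0,0,0,-0.0085,-0.023,0,0,0,0,0,-0.0085,-0.023,0,0,0,0,0]'

```text
t: 11.15
ee_pos: [0.5681, 0.1032, 0.2456]
ee_rot: [[0.998, -0.061, -0.002], [-0.061, -0.998, 0.0], [-0.002, -0.0, -1.0]]
contact_force: [1.3, 0.0, -1.6]
width: 0.0559
```

jog_arm --plan '[-0.0085,-0.023,0,0,0,0,0,-0.0085,-0.023,0,0,0,0,0,-0.0085,-0.023,0,0,0,0,0,-0.004,-0.012,0,0,0,0,0,0,0,0,0,0,0,0]'

```text
t: 11.65
ee_pos: [0.5439, 0.1857, 0.246]
ee_rot: [[0.998, -0.058, -0.001], [-0.058, -0.998, -0.0], [-0.001, 0.0, -1.0]]
contact_force: [0.6, -0.7, -1.3]
width: 0.0561
```

```bash
python3 - <<'E'
from plant import r
from h import *
s=r.observe(); print(s["t"],s["ee_pos"],s["contact_force"],s["width"])
d={n:r.snapshot(n) for n in("scene","side","wrist")}
pickle.dump(d,open("d7.pkl","wb"))
for n in d: cv2.imwrite(f"pics/{n}7.png",d[n]["frame"])
a=d["scene"]["frame"][210:360,360:560]; cv2.imwrite("pics/m7.png",cv2.resize(a,(800,600),interpolation=cv2.INTER_CUBIC))
E
```

```text
11.65 [0.54388147 0.1857394  0.24598007] [ 0.5918003  -0.72561246 -1.2856147 ] 0.05609819995852663
```

View pics/wrist7.png

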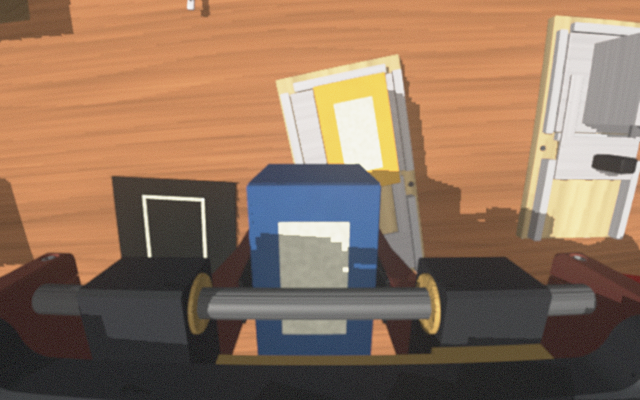

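View pics/m7.png

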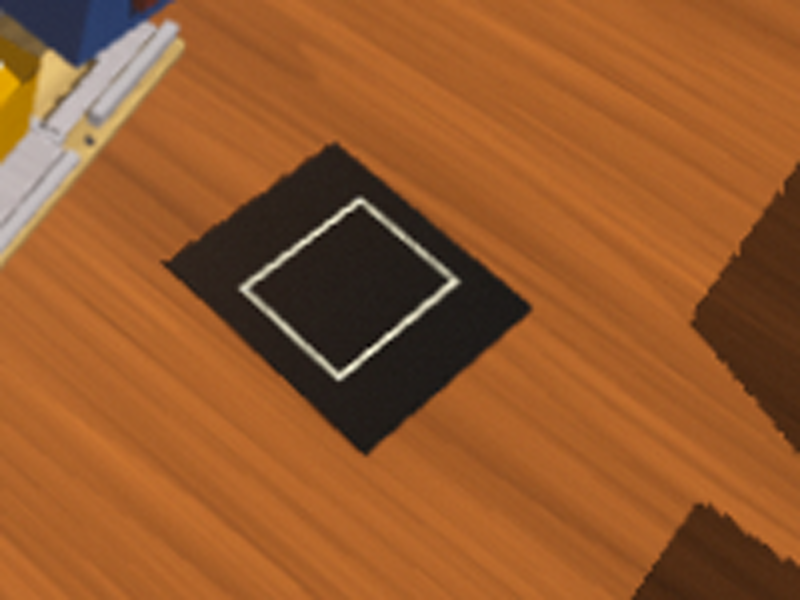

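Mat corners in the 4x crop: (335,142), (532,308), (366,455), (163,262); white outline (360,198), (460,280), (340,380), (240,288). The lid is held level in the wrist view.

```bash
python3 - <<'E'
from h import *
from plant import r
d=pickle.load(open("d7.pkl","rb")); c=d["scene"]
f=lambda U:((U[0]+.5)/4-.5+360,(U[1]+.5)/4-.5+210)
for L in([(335,142),(532,308),(366,455),(163,262)],[(360,198),(460,280),(340,380),(240,288)]):
    P=np.array([ray(c,f(u),.004) for u in L]);print(P.round(4).tolist(),np.linalg.norm(np.roll(P,-1,0)-P,axis=1).round(4),P.mean(0))
print([ray(d["wrist"],u,.004).round(4) for u in((113,177),(237,183),(144,196),(206,199))])
s=r.observe(); D=np.array([P.mean(0)[0],P.mean(0)[1],s["ee_pos"][2]])-s["ee_pos"]; print(s["ee_rot"].T@D)
E
```

```text
[[0.4155, 0.2864, 0.004], [0.4326, 0.4244, 0.004], [0.5709, 0.4091, 0.004], [0.5551, 0.2686, 0.004]] [0.139  0.1391 0.1413 0.1407] [0.49352932 0.34712779 0.004     ]
[[0.4392, 0.319, 0.004], [0.4457, 0.3876, 0.004], [0.5451, 0.3762, 0.004], [0.5378, 0.3074, 0.004]] [0.0689 0.1001 0.0692 0.0993] [0.49194043 0.3475385  0.004     ]
[array([0.5687, 0.4057, 0.004 ]), array([0.553 , 0.2676, 0.004 ]), array([0.545 , 0.3744, 0.004 ]), array([0.5372, 0.3044, 0.004 ])]
[-6.29172389e-02 -1.60474070e-01 -9.55994048e-05]
```

jog_arm --plan '[-0.009,-0.023,0,0,0,0,0,-0.009,-0.023,0,0,0,0,0,-0.009,-0.023,0,0,0,0,0,-0.009,-0.023,0,0,0,0,0,-0.009,-0.023,0,0,0,0,0]'

```text
t: 12.3
ee_pos: [0.5072, 0.3013, 0.2465]
ee_rot: [[0.998, -0.063, 0.0], [-0.063, -0.998, -0.0], [0.0, 0.0, -1.0]]
contact_force: [-0.8, 0.3, -1.2]
width: 0.0562
```

jog_arm --plan '[-0.009,-0.023,0,0,0,0,0,-0.008,-0.022,0,0,0,0,0,0,0,0,0,0,0,0,0,0,0,0,0,0,0,0,0,0,0,0,0,0]'

```text
t: 12.8
ee_pos: [0.4933, 0.3464, 0.2466]
ee_rot: [[0.998, -0.063, 0.0], [-0.063, -0.998, -0.001], [0.0, 0.001, -1.0]]
contact_force: [0.1, -0.2, -1.5]
width: 0.0556
```

```bash
python3 - <<'E'
from plant import r
from h import *
s=r.observe(); print(s["t"],s["ee_pos"],s["ee_rot"].round(3),s["width"])
d={n:r.snapshot(n) for n in("scene","side")}
a=d["side"]["frame"][200:400,220:420]; b=d["scene"]["frame"][160:360,360:560]
cv2.imwrite("pics/k8.png",np.hstack([cv2.resize(x,(400,400),interpolation=cv2.INTER_CUBIC) for x in(a,b)]))
E
```

```text
12.8 [0.49334843 0.34635416 0.24657619] [[ 0.998 -0.063  0.   ]
 [-0.063 -0.998 -0.001]
 [ 0.     0.001 -1.   ]] 0.055622547561446134
```

View pics/k8.png

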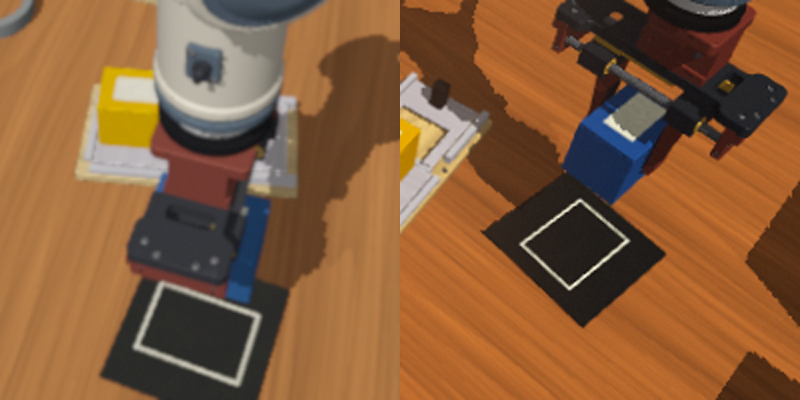

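jog_arm --plan '[0,0,0.028,0,0,0,0,0,0,0.028,0,0,0,0,0,0,0.028,0,0,0,0,0,0,0.025,0,0,0,0,0,0,0.015,0,0,0,0]'

```text
t: 13.4
ee_pos: [0.4923, 0.3464, 0.1201]
ee_rot: [[0.998, -0.062, -0.002], [-0.062, -0.998, -0.002], [-0.002, 0.002, -1.0]]
contact_force: [0.8, -0.0, -0.7]
width: 0.0557
```

jog_arm --plan '[0,0,0.007,0,0,0,0,0,0,0.003,0,0,0,0,0,0,0,0,0,0,0,0,0,0,0,0,0,0]'

```text
t: 13.8
ee_pos: [0.4933, 0.348, 0.1142]
ee_rot: [[0.998, -0.061, 0.002], [-0.061, -0.998, 0.001], [0.002, -0.001, -1.0]]
contact_force: [-0.5, 0.5, -1.3]
width: 0.0559
```

jog_arm --plan '[0,0,0.002,0,0,0,0,0,0,0.002,0,0,0,0,0,0,0,0,0,0,0]'

```text
t: 14.1
ee_pos: [0.4926, 0.3476, 0.1085]
ee_rot: [[0.998, -0.061, -0.0], [-0.061, -0.998, -0.0], [-0.0, 0.0, -1.0]]
contact_force: [-0.4, 0.1, -1.7]
width: 0.0557
```

jog_arm --plan '[0,0,0.0015,0,0,0,0,0,0,0,0,0,0,0]'

```text
t: 14.3
ee_pos: [0.4928, 0.3478, 0.1076]
ee_rot: [[0.998, -0.061, 0.001], [-0.061, -0.998, 0.0], [0.001, -0.0, -1.0]]
contact_force: [-0.2, -0.5, 1.6]
width: 0.0562
```

jog_arm --plan '[0,0,0.001,0,0,0,0,0,0,0,0,0,0,0]'

```text
t: 14.5
ee_pos: [0.4929, 0.3478, 0.1076]
ee_rot: [[0.998, -0.061, 0.001], [-0.061, -0.998, 0.001], [0.001, -0.001, -1.0]]
contact_force: [-1.4, -1.4, 6.4]
width: 0.0558
```

Touchdown at the expected height (force now upward). Release, then rise.

jog_arm --plan '[0,0,-0.001,0,0,0,1,0,0,0,0,0,0,1,0,0,0,0,0,0,1,0,0,0,0,0,0,1,0,0,0,0,0,0,1]'

```text
t: 15.0
ee_pos: [0.4926, 0.3476, 0.1069]
ee_rot: [[0.998, -0.061, -0.0], [-0.061, -0.998, -0.0], [-0.0, 0.0, -1.0]]
contact_force: [-0.3, 0.3, 0.2]
width: 0.0871
```

jog_arm --plan '[0,0,-0.01,0,0,0,1,0,0,-0.025,0,0,0,1,0,0,-0.03,0,0,0,1,0,0,-0.03,0,0,0,1,0,0,-0.03,0,0,0,1]'

```text
t: 15.5
ee_pos: [0.4926, 0.3476, 0.2342]
ee_rot: [[0.998, -0.061, 0.001], [-0.061, -0.998, 0.0], [0.001, -0.0, -1.0]]
contact_force: [0.4, 1.0, -0.4]
width: 0.0877
```

jog_arm --plan '[-0.02,0.03,-0.02,0,0,0,1,-0.02,0.03,-0.02,0,0,0,1,-0.02,0.03,-0.02,0,0,0,1,0,0,0,0,0,0,1,0,0,0,0,0,0,1]'

```text
t: 16.0
ee_pos: [0.4273, 0.2613, 0.2938]
ee_rot: [[0.998, -0.062, 0.003], [-0.062, -0.998, 0.002], [0.003, -0.002, -1.0]]
contact_force: [0.2, -0.4, -0.2]
width: 0.0881
```

```bash
python3 - <<'E'
from plant import r
from h import *
s=r.observe(); print(s["t"],s["ee_pos"],s["contact_force"],s["width"])
d={n:r.snapshot(n) for n in("scene","side","wrist")}
pickle.dump(d,open("d9.pkl","wb"))
cv2.imwrite("pics/w9.png",d["wrist"]["frame"]);cv2.imwrite("pics/s9.png",d["side"]["frame"])
a=d["side"]["frame"][200:400,220:420]; b=d["scene"]["frame"][160:360,360:560]
cv2.imwrite("pics/k9.png",np.hstack([cv2.resize(x,(400,400),interpolation=cv2.INTER_CUBIC) for x in(a,b)]))
b=d["scene"]["frame"][120:320,200:400];a=d["side"]["frame"][120:320,240:440]
cv2.imwrite("pics/j9.png",np.hstack([cv2.resize(x,(400,400),interpolation=cv2.INTER_CUBIC) for x in(a,b)]))
E
```

```text
16.0 [0.42731514 0.261341   0.29379562] [ 0.19319931 -0.39406041 -0.16976243] 0.08806481639602078
```

View pics/k9.png

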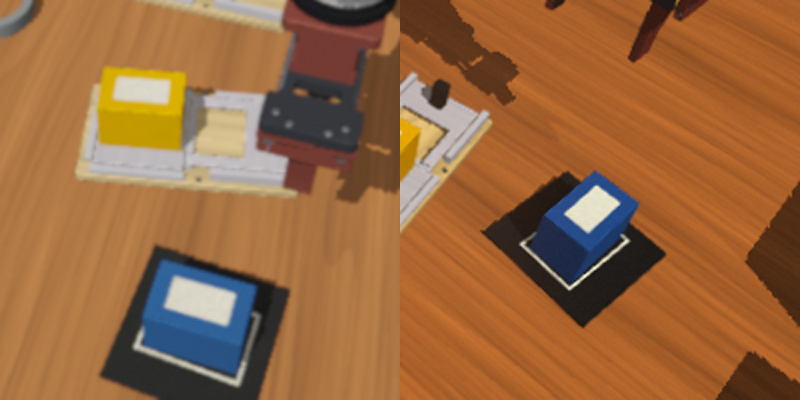

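View pics/j9.png

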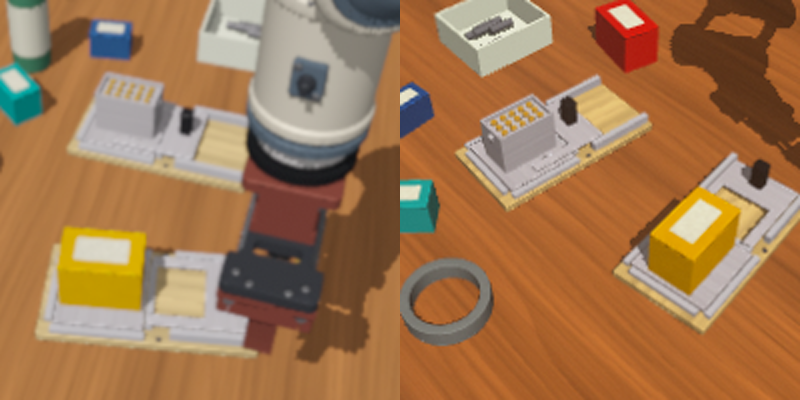

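View pics/w9.png

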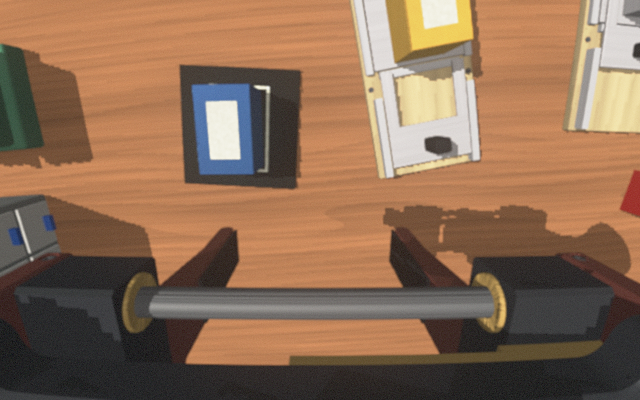

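The lid stands upright in the white outline (wrist lid top about (193,84)–(254,174)). The base is in its jig with the fork home, and the yellow tin is unmoved. One numeric check, then I hand in.

```bash
python3 - <<'E'
from plant import r
from h import *
d=pickle.load(open("d9.pkl","rb"));c=d["wrist"]
print(np.mean([ray(c,u,.068) for u in((193,85),(249,84),(254,173),(198,174))],0), np.mean([ray(c,u,.004) for u in((181,66),(301,70),(298,187),(184,182))],0))
print(r.hand_in())
E
```

```text
[0.49274149 0.34765217 0.068     ] [0.49271131 0.34558857 0.004     ]
the job is handed in; nothing more can be done
None
```

I slid the fork home, drew the blue lid off the base and stood it, open side down, on the mat. The job is handed in at about 16 s of the 51 s. The hand-in gave no verdict.

- **Fork:** I gripped the knob and moved it about 61 mm along the jig until the force rose at the stop. From its start of about 9 mm, that puts it at about 70 mm. The last pictures show it still home.
- **Lid removal:** I gripped the lid across its 56 mm width and raised it straight up about 124 mm. The base stayed seated under the fork throughout.
- **Placing:** I lowered the lid until the wrist force turned upward at the expected height, then opened the fingers and moved clear.

**Last checks:** the wrist picture puts the lid centre at (0.493, 0.348) and the mat centre at (0.493, 0.346), about 2 mm apart. In the pictures the lid stands upright, the base sits in its jig and the yellow tin looks unmoved; I didn't measure these. The gripper touches nothing.

No check failed. The only disagreement was an early mat measurement from the side picture, about 5 mm off with uneven edges. I remeasured in the scene picture, where all edges came out near 140 mm, and used that.

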